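Bolt the resin curing box past its spring catch

ROBOT

A 7-joint arm with a two-finger parallel gripper is mounted at the origin on the work surface. World frame = base frame: x ahead of the robot, y to its left, z up, the work surface at z = 0. Lengths are in m, angles in degrees, forces in N, time in s.
With the tool pointing down it reaches from about 0.4 to 0.85 m from the base axis. Payload 10.4 kg.
Tool frame: the origin (TCP) lies at the very end of the fingers, on their centre line; the grasp point (between the pads) lies 19 mm behind it; y points along the fingers, x is the direction in which the jaws open and shut, and the axes are right-handed (so a half turn about y gives the same grasp; the last joint's range is limited). The gripper opens to 87 mm and grips with 3 to 60 N. Pads are 19 mm wide; open, the fingers measure 117 mm over their backs; the gripper's body (75 mm by 190 mm) begins 51 mm behind the grasp point.
Start: joints at [-73.774, 19.034, -3.707, 83.658, 1.238, 77.344, -5.071], TCP at [0.188, 0.596, 0.194] pointing down, gripper open.
Joint ranges: [-148.97, 148.97], [-28.65, 121.19], [-84.17, 76.75], [9.2, 138.47], [-72.65, 252.65], [3.7, 117.97], [-149.18, 149.18]. Speed limits (degrees/s): [127.2, 127.2, 159.86, 159.86, 180, 180, 180].

INTERFACE

Orientations are given as [roll, pitch, yaw] about the fixed x, y, z axes, in that order (R = Rz(yaw) Ry(pitch) Rx(roll)).
In Python, from plant import read_state, vision, bot gives the robot as it stands.
- The arm moves only by the shell command python3 -m jog 'ROWS' [OPENING] [FORCE]. ROWS is JSON, a list of rows, each a list of 4 numbers: the shift along the tool's x, y, z in cm, then the turn about the tool's y in rad. A call has 1 to 20 rows; each row shifts and turns the pose as measured when the row begins, along the tool's axes as they then stand; what a row does not reach is not made up. A row lasts 1/10 s, in which the tool goes at most 50 mm and 8.59 degrees, less where a joint would pass 70% of its speed; a pose out of reach is approached as far as the arm can. A call is refused whole if a number of a shift passes 5 or a number of a turn 0.15, either way. A call with a gripper value outside its range is refused whole. OPENING is the opening, from 0 (shut) to 1 (fully open), set as the call begins (- or left out, the last holds). The fingers move at their own pace and stop on an object; FORCE is the grip in N (left out, the last holds). Time passes only in rows, so rows that do not move let the fingers close. It gives the time, the measured TCP pose, the force and the opening at its end, in the units of the state.
- read_state(): the state, without advancing time (a new reading comes with each control period).
- vision.camera(name): name is "scene" or "top" or "wrist"; returns (picture, depth): 384x512x3 uint8, red, green, blue; 384x512 float32, m along the optical axis (not along the pixel's ray), 0 where there is no reading.
- vision.calibration(name): a dict with "fovy" (degrees; the focal length in pixels is half the picture's height over the tangent of half this angle, whatever the lens; pixels are square), "cx", "cy" (the principal point, pixels), "xyz" and "attitude" of the camera in the world; the wrist camera has in their place "tool_from_camera" (4x4, takes a point from camera to tool coordinates, whose origin is the TCP and whose axes are the tool frame's). Camera axes: x right, y down, z forward; pixel columns grow to the right and rows downward; lengths in m; the calibration is good to about 2 mm. A picture is of the moment at which its call begins: read the wrist's pose just before it. calibration takes no time and is no camera call.
- bot.hand_in(): hands the job in, once; it reports no verdict.
The state is a dict: "time_s": time; "q": joint angles; "joint_vel": joint speeds; "effort": joint torques, N m; "position": TCP position; "orientation": TCP orientation; "force": force on the tool from outside, world axes, zero at the start; "moment": the same for the moment, N m; "finger_gap": finger opening in m.
Only numpy, scipy, OpenCV 4.12 (cv2) and the standard library are available. Lean on these libraries where they do the work, as an engineer would, in place of code of your own. Each camera call takes 0.05 s, during which the arm holds its last target.

TASK

Bolt the lid of the grey curing box: with one fingertip press the yellow spring catch down and keep it down while the other finger pushes the red knob until the bolt is fully home in its brass keeper, then take the hand away so that the catch springs up again and locks the bolt. This is pushing only, nothing is to be picked up, and the cups, bottles, mould and other things on and around the box stay where they are.

Things in the scene. Friction and masses are not known exactly. Their poses are not given: they have to be found in the camera images.
- box: Grey curing box, white lid, 260 (its x) x 340 (its y) x 75 mm high, fixed. Origin: centre of its underside; z up, x away from the robot, y to the robot's left, turned up to 0.6 rad. The bolt slides along box +y, its axis at box x = +10 mm; the catch bar lies parallel to it at x = -45 mm, nearer the robot. Two steel bolt guides (y = -78 and +37 mm) rise 26 mm above the box's top, 30 mm wide.
- catch_pad: Yellow bar of the spring catch, 26 mm (box x) x 100 mm (box y), 6 mm thick. Origin: centre of its top face, 113 mm above the table when up, 105 mm when fully down; axes as the box's. Pressed anywhere it moves straight down without tilting; a spring (3 N at the top, 6 to 7 N fully down) lifts it again. A finger may slide along it. The black housing below ends 96 mm above the table.
- bolt_knob: Red upright paddle on the bolt, 28 mm (box x) x 12 mm (box y), 35 mm above the flat bolt (18 mm wide, top 96 mm above the table). Origin: centre of its top face, 131 mm above the table; axes as the box's. It is 55 mm from the catch bar's centre line towards box +x and starts level with the bar's middle. Push it along box +y: 40 mm to the stop, 2 to 3 N friction; it stays where left.
- keeper (a point): Middle of the brass keeper on the box's fixed rim, on the bolt's line, 99 mm above the table; its bridge is 30 mm (box x) x 24 mm (box y), top 101 mm above the table. The bolt's end enters it.
- catch (a joint): How far the catch is pressed, m: 0 up, 0.008 fully down. Its tooth stands under the bolt in a rack of teeth 9.5 mm apart: pressed less than about 5 mm it blocks the bolt, and let up too early it enters the next gap and blocks again (pressing frees it). With the bolt within 2.5 mm of its stop it rises fully and locks.
- bolt (a joint): How far the bolt is slid along the box's +y, m: 0 withdrawn (start), 0.040 at its stop, fully home in the keeper.
- cup_teal: Milky mixing cup holding a teal disc of set resin, 68 mm across the rim, 75 mm high, on the table left of the box. Origin: centre of its underside. Leave alone.
- cup_red: Milky mixing cup holding a red disc of set resin, same size, on the table right of the box. Origin: centre of its underside. Leave alone.
- mould: Milky silicone mould with eight cells, 120 x 160 x 16 mm, on the table right of the box. Origin: centre of its underside. Leave alone.
- resin: White bottle, black cap, 60 mm across, 160 mm high, behind the box. Origin: centre of its underside. Leave alone.
- hardener: Amber bottle, blue cap, 60 mm across, 160 mm high, behind the box. Origin: centre of its underside. Leave alone.
- pigment: Small teal jar with blue cap, 38 mm across, 45 mm high, on the lid's far right corner. Origin: centre of its underside. Leave alone.
- casting: Teal cast disc, 56 mm across, 12 mm thick, on the box's far left corner. Origin: centre of its underside. Leave alone.
- stirrer: Wooden stirring stick, 150 x 16 x 5 mm, on the table left of the box. Origin: centre of its underside. Leave alone.

How it is judged:
By the outcome, as a careful person would: the job done as asked, in the order asked, and still so for the second after the job is handed in, with the robot touching nothing.
It also fails if it takes over 40 s, if anything falls off the work surface, if the arm or the gripper's body presses on something with over 40 N, if the wrist force passes 120 N, or if a joint passes its speed limit or range.

## Working session

There is one attempt and no reset: what is moved stays moved. The work goes in short steps, Python scripts to look and compute and a shell command to move; the robot and the scene stay as the last step left them, time stands still between calls to the robot, and variables do not carry over. Pictures are saved under pics/ and viewed, and the job is handed in when it is done.

```bash
ls; mkdir -p pics; python3 - <<'E'
from plant import read_state, vision, bot
import cv2
s=read_state();print({k:s[k] for k in('time_s','position','orientation','force','finger_gap')})
import numpy as np
for n in("top","scene"):
    p,d=vision.camera(n);cv2.imwrite(f"pics/{n}0.png",p[:,:,::-1]);np.save(f"{n}0.npy",d);np.save(f"{n}0p.npy",p)
    print(vision.calibration(n))
print(vision.calibration("wrist"))
E
```

```text
pics
{'time_s': 0.0, 'position': array([0.18803978, 0.59558935, 0.19355068]), 'orientation': array([-9.00040812e+01,  8.24278614e-02,  7.24817958e+01]), 'force': array([-0.13394978,  0.37117565,  0.39020847]), 'finger_gap': 0.08691653761321876}
{'fovy': 42.21255418871396, 'cx': 251.4152805234287, 'cy': 189.3234190843109, 'xyz': array([0.31876002, 0.08140234, 1.66794162]), 'attitude': array([-170.25355102,   -0.55833777,  -88.38322599])}
{'fovy': 46.69935174925814, 'cx': 258.44315969883644, 'cy': 191.46300309880246, 'xyz': array([1.10495279, 0.20710014, 1.04653485]), 'attitude': array([-149.64810898,   -0.33945453,  104.18098715])}
{'fovy': 70.37478873496798, 'cx': 255.74493163928278, 'cy': 191.32419893218216, 'tool_from_camera': array([[ 9.99999692e-01, -6.56215640e-04,  4.29636212e-04,
        -9.47372390e-04],
       [-5.79755323e-04, -2.49464321e-01,  9.68383817e-01,
        -1.89681597e-01],
       [-5.28289700e-04, -9.68383768e-01, -2.49464625e-01,
         6.76076446e-02],
       [ 0.00000000e+00,  0.00000000e+00,  0.00000000e+00,
         1.00000000e+00]])}
```

View pics/top0.png

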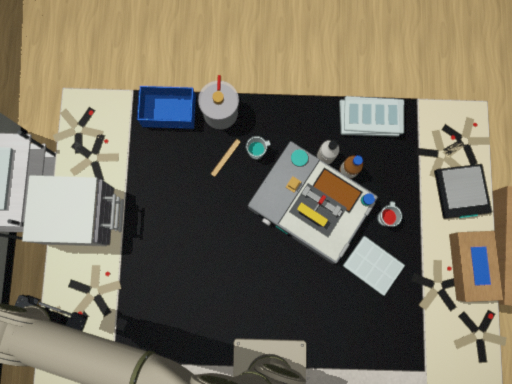

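View pics/scene0.png

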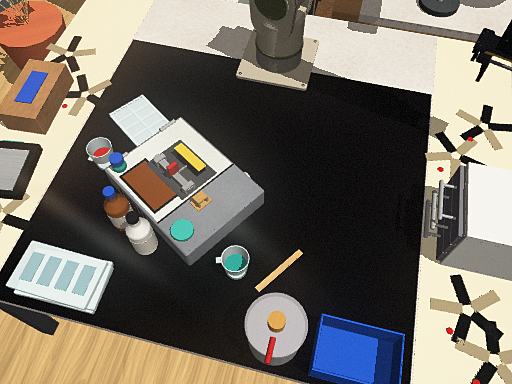

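The top view shows the yellow catch near pixel (313,214), the red knob at (322,199) and the brass keeper at (293,184). Box +y points up and to the left in the image. Next I'll measure these.

```bash
cat > h.py <<'E'
import numpy as np,cv2
from scipy.spatial.transform import Rotation as R
from plant import read_state, vision, bot
def proj(n,d,uv_z=None,state=None):
    c=vision.calibration(n);h,w=d.shape
    f=h/2/np.tan(np.radians(c['fovy']/2))
    v,u=np.mgrid[:h,:w]
    P=np.stack([(u-c['cx'])/f*d,(v-c['cy'])/f*d,d],-1)
    if n=='wrist':
        T=c['tool_from_camera'];P=P@T[:3,:3].T+T[:3,3]
        return P@R.from_euler('xyz',state['orientation'],degrees=True).as_matrix().T+state['position']
    return P@R.from_euler('xyz',c['attitude'],degrees=True).as_matrix().T+c['xyz']
def masks(p):
    h=cv2.cvtColor(p,cv2.COLOR_RGB2HSV);H,S,V=[h[...,i].astype(int) for i in range(3)]
    return {'yellow':(H>24)&(H<34)&(S>180)&(V>90),'red':((H<5)|(H>174))&(S>150)&(V>80),'brass':(H>12)&(H<24)&(S>110)&(V>110)}
E
python3 - <<'E'
from h import *
for n in('top','scene'):
    p=np.load(n+'0p.npy');d=np.load(n+'0.npy');P=proj(n,d)
    reg=np.zeros(d.shape,bool)
    if n=='top':reg[165:240,275:345]=1
    else: reg[130:215,155:215]=1
    for k,m in masks(p).items():
        m=m&reg&(d>0)
        Q=P[m];print(n,k,len(Q))
        if len(Q)<4: continue
        print(np.median(Q,0).round(4),'z pct',np.percentile(Q[:,2],[5,50,95]).round(4),'pix',np.argwhere(m).mean(0)[::-1].round(1))
        if k=='yellow':
            print(cv2.minAreaRect(Q[:,:2].astype(np.float32)*1000))
E
```

```text
top yellow 202
[ 0.5108 -0.1192  0.1133] z pct [0.1073 0.1133 0.1186] pix [312.2 214.6]
((511.77764892578125, -119.68680572509766), (94.49319458007812, 24.779644012451172), 58.62648391723633)
top red 34
[ 0.5583 -0.1475  0.1301] z pct [0.1228 0.1301 0.1371] pix [321.8 199.2]
top brass 735
[ 0.6099 -0.1784  0.0777] z pct [0.0718 0.0777 0.1012] pix [325.  186.2]
scene yellow 0
scene red 94
[ 0.564  -0.1437  0.1214] z pct [0.1    0.1214 0.1307] pix [172.6 167.9]
scene brass 252
[ 0.6159 -0.0593  0.0977] z pct [0.0748 0.0977 0.1116] pix [197.9 192.9]
```

The catch is centred at (0.511,-0.119), the knob at (0.558,-0.1475), and the box yaw is about -31.4°. With tool yaw -31.4°, tool x lies along box x and tool z along box +y. I'll swing around the base and climb on the way.

```bash
python3 -m jog '[[-0.4,-0.5,-4.9,0.083],[-0.4,-0.5,-4.9,0.083],[-0.4,-0.5,-4.9,0.083],[-0.4,-0.5,-4.9,0.083],[-0.4,-0.5,-4.9,0.083],[-0.4,-0.5,-4.9,0.083],[-0.4,-0.5,-4.9,0.083],[-0.4,-0.5,-4.9,0.083],[-0.4,-0.5,-4.9,0.083],[-0.4,-0.5,-4.9,0.083],[-0.4,-0.5,-4.9,0.083],[-0.4,-0.5,-4.9,0.083],[-0.4,-0.5,-4.9,0.083],[-0.4,-0.5,-4.9,0.083],[-0.4,-0.5,-4.9,0.083],[-0.4,-0.5,-4.9,0.083],[-0.4,-0.5,-4.9,0.083],[0,0,-3,0.083],[0,0,0,0.15],[0,0,0,0.15]]' 0.46
```

```text
time_s: 2.1
position: [0.5482, -0.1188, 0.2738]
orientation: [-90.9, 0.3, -33.1]
force: [-0.0, 0.9, -0.3]
finger_gap: 0.0402
```

```bash
python3 -m jog '[[0,0,0,0]]'; python3 - <<'E'
from h import *
s=read_state();print(s['position'],s['orientation'],s['finger_gap'])
p,d=vision.camera('wrist');cv2.imwrite('pics/w1.png',p[:,:,::-1]);np.save('w1.npy',d);np.save('w1p.npy',p)
P=proj('wrist',d,state=s)
b=np.radians(-31.4);Rb=np.array([[np.cos(b),np.sin(b)],[-np.sin(b),np.cos(b)]])
for k,m in masks(p).items():
    m=(m&(d>0)).astype(np.uint8)
    n,l,st,c=cv2.connectedComponentsWithStats(m)
    for i in range(1,n):
        if st[i,4]<80: continue
        Q=P[l==i];z=np.percentile(Q[:,2],90);Qt=Q[abs(Q[:,2]-z)<.004]
        print(k,st[i],c[i].round(),'med',np.median(Qt,0).round(4),'z',z.round(4));r=cv2.minAreaRect(Qt[:,:2].astype(np.float32)*1000);print(r)
E
```

```text
time_s: 2.2
position: [0.5478, -0.1195, 0.2736]
orientation: [-90.9, 0.3, -33.4]
force: [0.3, -0.4, -0.3]
finger_gap: 0.04
[ 0.54783273 -0.11954642  0.27364248] [-90.91585158   0.2830697  -33.37099194] 0.03995907294796953
yellow [ 224  150   21   71 1227] [235. 185.] med [ 0.5151 -0.1177  0.1123] z 0.1133
((513.7492065429688, -119.88743591308594), (96.43630981445312, 23.008596420288086), 58.20433807373047)
red [266 180  22  14 271] [277. 186.] med [ 0.5605 -0.1485  0.13  ] z 0.1309
((560.2977294921875, -148.97344970703125), (11.704484939575195, 25.408103942871094), 57.09906005859375)
brass [ 479    0   33   83 1441] [500.  28.] med [ 1.5692 -0.2925 -0.7491] z -0.7472
((1581.7821044921875, -347.09869384765625), (349.3887023925781, 103.82478332519531), 86.94147491455078)
brass [258  92  33  27 830] [274. 105.] med [ 0.6142 -0.0615  0.1004] z 0.1012
((614.1567993164062, -61.5687255859375), (23.062427520751953, 29.55941390991211), 56.57828140258789)
brass [234 149  13  74 103] [244. 190.] med [ 0.5243 -0.1263  0.1111] z 0.1118
((523.1478271484375, -126.75259399414062), (98.52166748046875
[... 979 characters left out ...]
  9  85] [156. 288.] med [ 0.5396 -0.0844  0.3977] z 0.3992
((539.5819702148438, -84.39404296875), (1.6877963542938232, 5.376291275024414), 66.6116943359375)
brass [168 286  42  10 240] [187. 289.] med [ 0.5465 -0.0888  0.398 ] z 0.3997
((546.8572387695312, -89.3145980834961), (1.9759018421173096, 11.031426429748535), 56.473472595214844)
brass [211 286  41  10 237] [229. 290.] med [ 0.5562 -0.095   0.3984] z 0.4002
((556.813720703125, -95.44774627685547), (1.8886938095092773, 10.942951202392578), 55.57143020629883)
brass [269 286  55  10 322] [294. 289.] med [ 0.5712 -0.1049  0.3979] z 0.3998
((571.6492919921875, -105.46893310546875), (2.1969850063323975, 15.138662338256836), 54.77783203125)
```

View pics/w1.png

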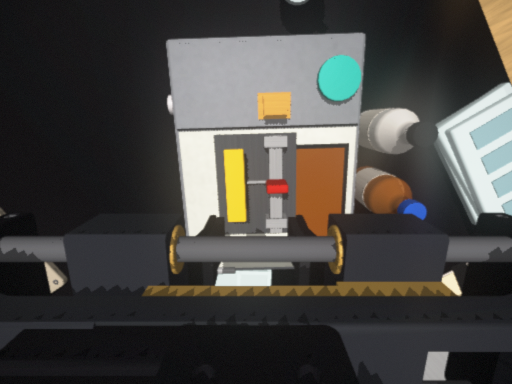

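The wrist view shows the catch at (235,185), the knob at (277,186) and the keeper at (274,105). Both cameras agree to about 2 mm, and the yaw is about -31.6°. I'll move so the right finger is behind the knob with some clearance, then start down.

```bash
python3 -m jog '[[-0.1,0,-4.0,-0.031],[0,3,0,0],[0,3,0,0],[0,3,0,0],[0,3,0,0],[0,0,0,0]]'; cat > st.py <<'E'
from h import *
import sys
s=read_state();b=np.radians(-31.6);ex=np.array([np.cos(b),np.sin(b)]);ey=np.array([-ex[1],ex[0]])
r=s['position'][:2]-np.array([.5597,-.1485])
print('TCP rel knob0 box mm x',(r@ex*1e3).round(1),'y',(r@ey*1e3).round(1),'z',(s['position'][2]*1e3).round(1),'ori',s['orientation'].round(2),'F',s['force'].round(2),'Fx,Fy box',(s['force'][:2]@ex).round(2),(s['force'][:2]@ey).round(2),'gap',s['finger_gap'],'t',s['time_s'])
if len(sys.argv)>1:
    p,d=vision.camera('wrist');cv2.imwrite(f'pics/{sys.argv[1]}.png',p[:,:,::-1])
    P=proj('wrist',d,state=s)
    for k,m in masks(p).items():
        m=(m&(d>0)&(P[...,2]<.14)&(P[...,2]>.09)).astype(np.uint8)
        n,l,q,c=cv2.connectedComponentsWithStats(m)
        for i in range(1,n):
            if q[i,4]<80: continue
            Q=P[l==i];z=np.percentile(Q[:,2],90);Qt=Q[abs(Q[:,2]-z)<.004]
            rr=cv2.minAreaRect(Qt[:,:2].astype(np.float32)*1000);o=np.array(rr[0])/1e3-[.5597,-.1485]
            print(k,c[i].round(),'rel knob0 x,y mm',(o@ex*1e3).round(1),(o@ey*1e3).round(1),'z90',z.round(4),'size',np.round(rr[1],1),round(rr[2],1))
E
python3 st.py w2
```

```text
time_s: 2.85
position: [0.524, -0.1512, 0.1504]
orientation: [-90.8, 0.3, -29.2]
force: [0.0, -0.6, 0.1]
finger_gap: 0.0396
TCP rel knob0 box mm x -29.0 y -21.0 z 150.4 ori [-90.84   0.31 -29.25] F [ 0.02 -0.64  0.13] Fx,Fy box 0.35 -0.53 gap 0.03956387060235435 t 2.85
yellow [227. 167.] rel knob0 x,y mm -54.1 0.3 z90 0.1132 size [97.4 23.1] 58.1
red [293. 180.] rel knob0 x,y mm 0.8 -0.2 z90 0.1308 size [11.5 27.4] 58.1
brass [299.  49.] rel knob0 x,y mm 1.1 102.2 z90 0.1013 size [24.4 30.3] 57.9
brass [213. 173.] rel knob0 x,y mm -66.6 6.0 z90 0.1128 size [84.3  2.3] 58.9
brass [240. 186.] rel knob0 x,y mm -43.7 -0.8 z90 0.1127 size [99.6 13.3] 52.6
brass [458. 201.] rel knob0 x,y mm 154.0 -18.7 z90 0.1208 size [34.4 16.1] 1.7
```

View pics/w2.png

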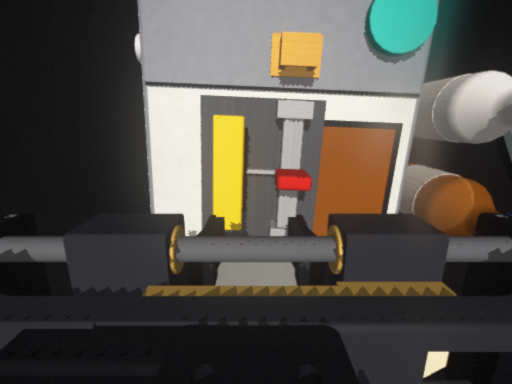

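The view is clear: knob at (293,180), catch at (227,167). The fingers are just behind the knob. I'll trim yaw and x, then go down to just above the catch.

```bash
python3 -m jog '[[0.2,0,-0.2,0.04],[0,0,0,0],[0,1.5,0,0],[0,1.5,0,0],[0,0,0,0]]'; python3 st.py
```

```text
time_s: 3.4
position: [0.5293, -0.1546, 0.1257]
orientation: [-90.6, -0.2, -31.5]
force: [-0.3, 0.3, -0.3]
finger_gap: 0.04
TCP rel knob0 box mm x -22.7 y -21.1 z 125.7 ori [-90.57  -0.24 -31.45] F [-0.29  0.27 -0.28] Fx,Fy box -0.39 0.08 gap 0.03997794997059847 t 3.4
```

```bash
python3 -m jog '[[-0.3,0,0,0],[0,0,0,0],[0,0,0,0]]'; python3 st.py
```

```text
time_s: 3.7
position: [0.5263, -0.1529, 0.1256]
orientation: [-90.6, -0.2, -31.4]
force: [-0.3, 0.5, 0.4]
finger_gap: 0.0397
TCP rel knob0 box mm x -26.1 y -21.3 z 125.6 ori [-90.6   -0.21 -31.45] F [-0.34  0.51  0.41] Fx,Fy box -0.56 0.26 gap 0.03966811199455 t 3.7
```

Good. Now I'll press the catch: the pad should be met at z 113, and I want about 106.

```bash
python3 -m jog '[[0,1.0,0,0],[0,0.6,0,0],[0,0,0,0]]'; python3 st.py
```

```text
time_s: 4.0
position: [0.5266, -0.153, 0.1087]
orientation: [-90.6, -0.3, -31.4]
force: [-0.2, 0.0, 0.7]
finger_gap: 0.04
TCP rel knob0 box mm x -25.8 y -21.2 z 108.7 ori [-90.56  -0.25 -31.43] F [-0.19  0.04  0.67] Fx,Fy box -0.18 -0.07 gap 0.0399513228003968 t 4.0
```

```bash
python3 -m jog '[[0,0.2,0,0],[0,0,0,0]]'; python3 st.py w3
```

```text
time_s: 4.2
position: [0.5264, -0.1532, 0.1062]
orientation: [-90.6, -0.2, -31.4]
force: [0.3, 0.5, -0.3]
finger_gap: 0.0402
TCP rel knob0 box mm x -25.9 y -21.4 z 106.2 ori [-90.58  -0.23 -31.44] F [ 0.33  0.46 -0.26] Fx,Fy box 0.05 0.56 gap 0.040151758838388917 t 4.2
yellow [214. 166.] rel knob0 x,y mm -54.2 11.0 z90 0.1132 size [75.9 23.6] 58.1
red [295. 192.] rel knob0 x,y mm 0.8 -0.4 z90 0.1307 size [12.1 27.2] 58.6
brass [297.  30.] rel knob0 x,y mm 1.1 102.2 z90 0.1013 size [24.8 30.2] 58.3
brass [195. 150.] rel knob0 x,y mm -66.6 26.0 z90 0.1124 size [45.9  2. ] 57.3
brass [231. 195.] rel knob0 x,y mm -44.7 7.1 z90 0.1127 size [83.8  7. ] 58.3
brass [486. 202.] rel knob0 x,y mm 147.6 -11.5 z90 0.1124 size [22.2  7.8] 3.3
```

View pics/w3.png

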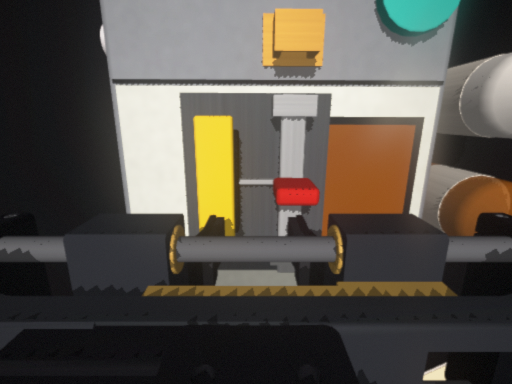

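The camera still sees the catch at 113 mm and there's no force, so the fingertips end a few mm above the nominal TCP at this opening. I'll look with the scene camera.

```bash
python3 - <<'E'
from h import *
p,d=vision.camera('scene');c=p[110:230,120:260];cv2.imwrite('pics/s3.png',cv2.resize(c[:,:,::-1],None,fx=5,fy=5,interpolation=cv2.INTER_CUBIC))
E
```

```text
(no output)
```

View pics/s3.png

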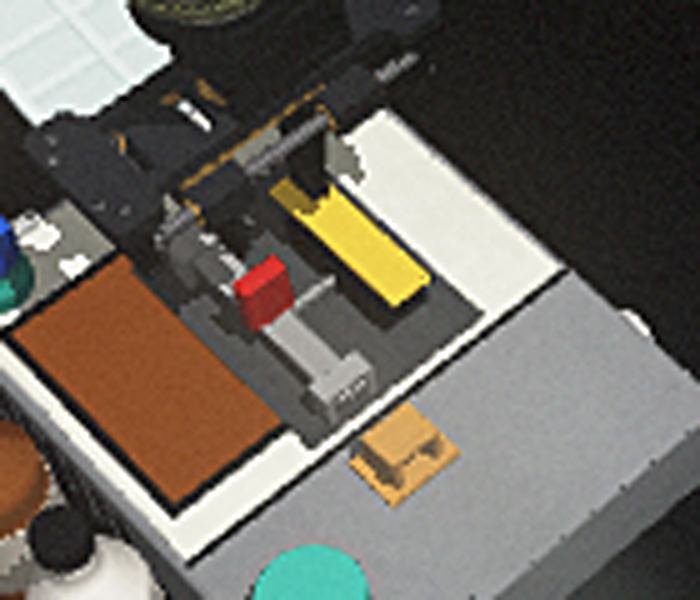

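The scene view puts the left finger (~(318,185) in the crop) over the catch and the right finger behind the knob (~(230,260)). I'll keep going down in small steps and watch the force.

```bash
for i in 1; do python3 -m jog '[[0,0.2,0,0],[0,0,0,0]]'; python3 st.py; done; python3 -m jog '[[0,0.2,0,0],[0,0,0,0]]'; python3 st.py
```

```text
time_s: 4.5
position: [0.5269, -0.1533, 0.1048]
orientation: [-90.6, -0.3, -31.4]
force: [0.3, -0.1, -0.5]
finger_gap: 0.04
TCP rel knob0 box mm x -25.4 y -21.3 z 104.8 ori [-90.55  -0.29 -31.44] F [ 0.34 -0.07 -0.49] Fx,Fy box 0.33 0.12 gap 0.03998085478707873 t 4.5
time_s: 4.7
position: [0.527, -0.1533, 0.1027]
orientation: [-90.5, -0.3, -31.4]
force: [0.1, -0.2, 0.0]
finger_gap: 0.04
TCP rel knob0 box mm x -25.4 y -21.2 z 102.7 ori [-90.54  -0.3  -31.44] F [ 0.13 -0.21  0.02] Fx,Fy box 0.22 -0.11 gap 0.040049346270751 t 4.7
```

```bash
python3 st.py w4; python3 - <<'E'
from h import *
p,d=vision.camera('scene');c=p[110:230,120:260];cv2.imwrite('pics/s4.png',cv2.resize(c[:,:,::-1],None,fx=5,fy=5,interpolation=cv2.INTER_CUBIC))
P=proj('scene',d)
# dark finger pixels near pad
b=np.radians(-31.6);ex=np.array([np.cos(b),np.sin(b)]);ey=np.array([-ex[1],ex[0]])
r=P[...,:2]-[.5597,-.1485];X=r@ex*1e3;Y=r@ey*1e3;Z=P[...,2]*1e3
for nm,xc in(('L',-54),('R',1)):
    m=(abs(X-xc)<12)&(Y>-35)&(Y<-5)&(Z>90)&(Z<175)&(d>0)
    for v,u in np.argwhere(m)[::1]: print(nm,u,v,X[v,u].round(),Y[v,u].round(),Z[v,u].round(),p[v,u])
E
```

```text
TCP rel knob0 box mm x -25.4 y -21.2 z 102.7 ori [-90.54  -0.3  -31.44] F [ 0.13 -0.21  0.02] Fx,Fy box 0.22 -0.11 gap 0.040049346270751 t 4.7
yellow [212. 167.] rel knob0 x,y mm -54.3 11.4 z90 0.1131 size [74.3 23.6] 58.1
red [295. 193.] rel knob0 x,y mm 0.7 -0.3 z90 0.1307 size [11.5 27.7] 58.3
brass [297.  28.] rel knob0 x,y mm 1.1 102.2 z90 0.1013 size [24.5 30.3] 58.0
brass [195. 181.] rel knob0 x,y mm -65.9 9.2 z90 0.1128 size [79.5  5. ] 60.3
brass [230. 192.] rel knob0 x,y mm -44.8 7.7 z90 0.1125 size [81.5  7.5] 58.2
brass [488. 203.] rel knob0 x,y mm 147.0 -10.7 z90 0.1111 size [20.   7.2] 6.7
L 176 137 -46.0 -27.0 170.0 [7 5 3]
L 185 137 -60.0 -9.0 175.0 [71 73 63]
L 176 138 -45.0 -26.0 169.0 [44 45 44]
L 184 138 -56.0 -8.0 175.0 [25 25 23]
L 183 139 -54.0 -10.0 172.0 [29 23 16]
L 184 139 -56.0 -8.0 171.0 [32 26 21]
L 180 140 -46.0 -11.0 174.0 [27 24 20]
L 181 140 -48.0 -9.0 174.0 [29 29 23]
L 182 140 -51.0 -10.0 171.0 [34 29 28]
L 183 140 -52.0 -8.0 171.0 [37 37 33]
L 184 140 -54.0 -6.0 172.0 [35 31 28]
L 179 141 -46.0 -18.0 162.0 [27 25 19]
L 180 141 -46.0 -12.0 169.0 [3
[... 7394 characters left out ...]
9]
R 164 165 5.0 -31.0 96.0 [96 96 92]
R 165 165 3.0 -29.0 96.0 [89 92 88]
R 166 165 0.0 -30.0 92.0 [80 84 84]
R 167 165 -0.0 -25.0 97.0 [81 87 84]
R 162 166 9.0 -35.0 92.0 [87 85 80]
R 163 166 8.0 -32.0 94.0 [95 94 91]
R 164 166 6.0 -31.0 93.0 [97 92 90]
R 165 166 5.0 -28.0 94.0 [85 87 85]
R 166 166 3.0 -25.0 95.0 [86 67 59]
R 163 167 9.0 -31.0 90.0 [73 71 67]
R 164 167 10.0 -24.0 99.0 [140 141 135]
R 165 167 7.0 -25.0 95.0 [95 95 90]
R 164 168 10.0 -25.0 94.0 [76 71 68]
R 165 168 8.0 -23.0 94.0 [218 221 217]
R 166 168 7.0 -20.0 97.0 [161 151 144]
R 165 169 10.0 -21.0 93.0 [75 72 70]
R 166 169 9.0 -19.0 94.0 [93 98 94]
R 166 170 9.0 -19.0 91.0 [72 76 68]
R 167 171 10.0 -14.0 92.0 [63 50 45]
```

View pics/s4.png

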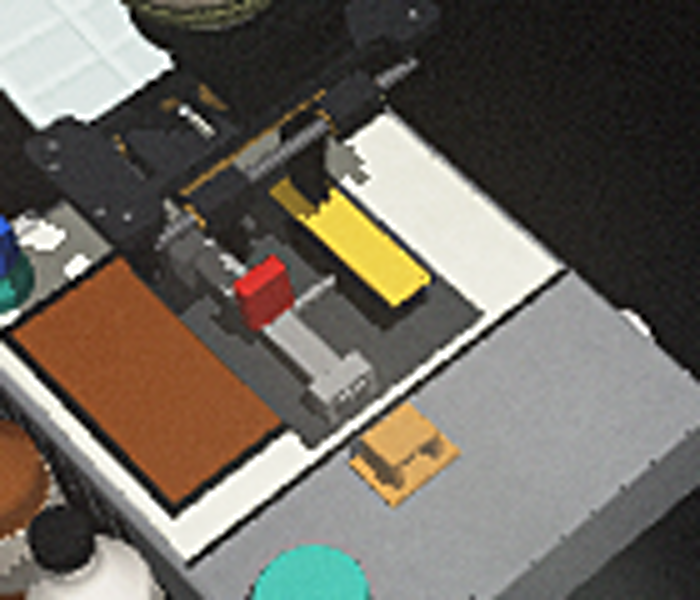

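The scene depth shows the visible fingers ending around z ≈ 130 mm, while the TCP reads 103 mm. At this opening the tips really are well above the nominal TCP. I'll back off 3 mm from the knob and keep lowering, watching force and image.

```bash
python3 -m jog '[[-0.1,0,-0.3,0],[0,0.5,0,0],[0,0.3,0,0],[0,0,0,0]]'; python3 st.py; cat > sc.py <<'E'
from h import *
import sys
p,d=vision.camera('scene');c=p[110:230,120:260];cv2.imwrite(f'pics/{sys.argv[1]}.png',cv2.resize(c[:,:,::-1],None,fx=5,fy=5,interpolation=cv2.INTER_CUBIC))
P=proj('scene',d);b=np.radians(-31.6);ex=np.array([np.cos(b),np.sin(b)]);ey=np.array([-ex[1],ex[0]])
r=P[...,:2]-[.5597,-.1485];X=r@ex*1e3;Y=r@ey*1e3;Z=P[...,2]*1e3
m=masks(p)
k=m['red']&(abs(X)<25)&(Y>-20)&(Y<65)&(Z>126);print('knob top',X[k].mean().round(1),Y[k].mean().round(1),Z[k].mean().round(1))
k=(p[...,0]>200)&(p[...,2]<110)&(abs(X+54)<15)&(abs(Y)<55);print('pad lit z',np.median(Z[k]).round(1),k.sum(),'Y range',np.percentile(Y[k],[2,98]).round(1))
for nm,xc in(('L',-54),('R',1)):
    k=(p.max(-1)<60)&(abs(X-xc)<12)&(Y>-30)&(Y<40)&(Z>104)&(Z<150)
    print(nm,k.sum(),'lowest z',np.sort(Z[k])[:4].round(),'Y',np.percentile(Y[k],90).round(1) if k.any() else '')
E
python3 sc.py s5
```

```text
time_s: 5.2
position: [0.5244, -0.1558, 0.0943]
orientation: [-90.5, -0.3, -31.5]
force: [0.5, 0.9, 1.1]
finger_gap: 0.0403
TCP rel knob0 box mm x -26.3 y -24.7 z 94.3 ori [-90.53  -0.32 -31.45] F [0.53 0.89 1.06] Fx,Fy box -0.02 1.03 gap 0.04033424919033931 t 5.2
knob top 1.9 3.7 129.5
pad lit z 111.7 230 Y range [-19.8  51.2]
L 43 lowest z [123. 123. 124. 125.] Y -12.1
R 34 lowest z [122. 123. 123. 124.] Y -11.2
```

View pics/s5.png

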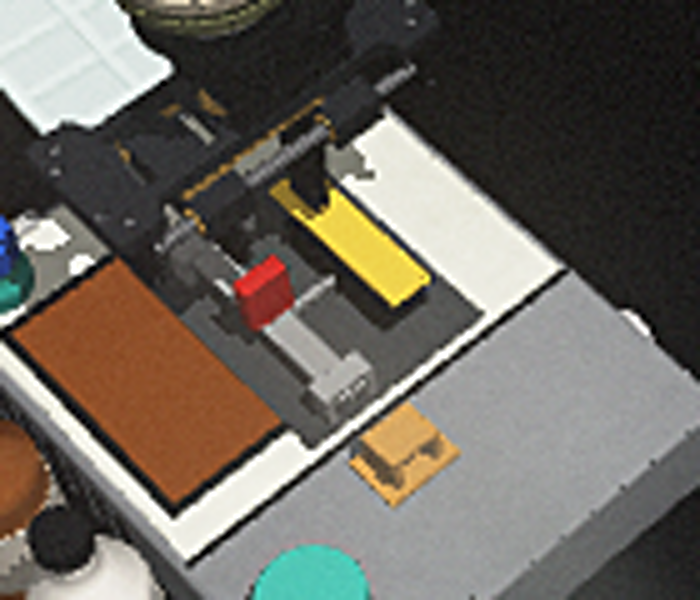

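The tips are at about 122 mm, roughly 27 mm above the TCP reading. Scene Y carries a bias of about +3.7 mm, so the finger-to-knob clearance is fine. I'll carry on in small steps until contact.

```bash
python3 -m jog '[[0,0.4,0,0],[0,0,0,0]]'; python3 st.py; python3 -m jog '[[0,0.3,0,0],[0,0,0,0]]'; python3 st.py;python3 sc.py s6
```

```text
time_s: 5.45
position: [0.5245, -0.1557, 0.0901]
orientation: [-90.5, -0.3, -31.4]
force: [-0.4, -0.3, -1.1]
finger_gap: 0.04
TCP rel knob0 box mm x -26.2 y -24.6 z 90.1 ori [-90.53  -0.32 -31.44] F [-0.41 -0.33 -1.08] Fx,Fy box -0.17 -0.5 gap 0.04000931150684328 t 5.45
time_s: 5.65
position: [0.5246, -0.1557, 0.0868]
orientation: [-90.5, -0.3, -31.4]
force: [-0.6, 0.3, -0.8]
finger_gap: 0.04
TCP rel knob0 box mm x -26.2 y -24.5 z 86.8 ori [-90.53  -0.32 -31.43] F [-0.55  0.28 -0.76] Fx,Fy box -0.62 -0.05 gap 0.04001106447501214 t 5.65
knob top 2.1 3.5 129.2
pad lit z 111.8 219 Y range [-16.8  51.3]
L 51 lowest z [116. 116. 117. 117.] Y -11.6
R 33 lowest z [118. 118. 119. 119.] Y -11.2
```

```bash
python3 -m jog '[[0,0.3,0,0],[0,0,0,0]]'; python3 st.py; python3 -m jog '[[0,0.2,0,0],[0,0,0,0]]'; python3 st.py; python3 -m jog '[[0,0.2,0,0],[0,0,0,0]]'; python3 st.py;python3 sc.py s7
```

```text
time_s: 5.9
position: [0.5251, -0.1559, 0.0843]
orientation: [-90.5, -0.4, -31.4]
force: [-1.7, 0.4, 2.1]
finger_gap: 0.0397
TCP rel knob0 box mm x -25.6 y -24.4 z 84.3 ori [-90.5   -0.39 -31.44] F [-1.69  0.44  2.11] Fx,Fy box -1.66 -0.51 gap 0.039699931601106964 t 5.9
time_s: 6.1
position: [0.5252, -0.1559, 0.0825]
orientation: [-90.5, -0.4, -31.4]
force: [-2.6, 0.1, 3.1]
finger_gap: 0.0403
TCP rel knob0 box mm x -25.5 y -24.4 z 82.5 ori [-90.48  -0.39 -31.44] F [-2.64  0.11  3.08] Fx,Fy box -2.3 -1.29 gap 0.04027396461394085 t 6.1
time_s: 6.3
position: [0.5252, -0.1559, 0.0806]
orientation: [-90.5, -0.4, -31.4]
force: [-0.5, -0.4, 4.5]
finger_gap: 0.0402
TCP rel knob0 box mm x -25.4 y -24.4 z 80.6 ori [-90.47  -0.39 -31.44] F [-0.45 -0.36  4.5 ] Fx,Fy box -0.2 -0.54 gap 0.04018494049964575 t 6.3
knob top 1.3 3.7 129.7
pad lit z 106.8 219 Y range [-17.1  51.7]
L 62 lowest z [107. 109. 109. 110.] Y -10.4
R 30 lowest z [107. 110. 110. 112.] Y -10.9
```

View pics/s7.png

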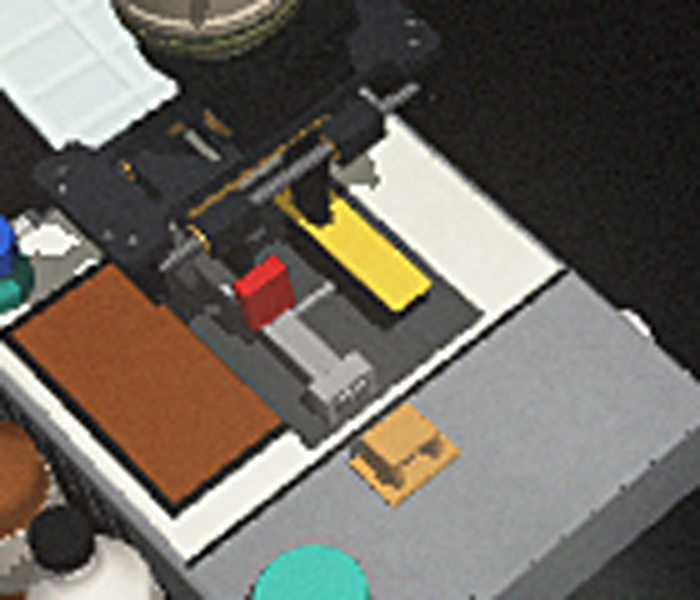

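The catch is now about 5 mm down with 4.5 N on it. I'll press 2 mm more, then creep to contact with the knob.

```bash
python3 -m jog '[[0,0.2,0,0],[0,0,0,0]]'; python3 st.py; python3 -m jog '[[0,0,0.4,0],[0,0,0.4,0],[0,0,0,0]]'; python3 st.py; python3 sc.py s8
```

```text
time_s: 6.55
position: [0.5252, -0.1559, 0.0787]
orientation: [-90.5, -0.4, -31.4]
force: [-2.1, -0.5, 5.1]
finger_gap: 0.0404
TCP rel knob0 box mm x -25.5 y -24.4 z 78.7 ori [-90.46  -0.38 -31.44] F [-2.14 -0.46  5.14] Fx,Fy box -1.58 -1.51 gap 0.04038180284549032 t 6.55
time_s: 6.85
position: [0.5292, -0.1509, 0.0789]
orientation: [-90.6, -0.4, -31.5]
force: [0.4, 1.6, 5.8]
finger_gap: 0.0399
TCP rel knob0 box mm x -24.7 y -18.0 z 78.9 ori [-90.57  -0.45 -31.54] F [0.37 1.58 5.79] Fx,Fy box -0.52 1.54 gap 0.039938229654874986 t 6.85
knob top 1.6 3.8 129.1
pad lit z 105.3 198 Y range [-10.1  50.9]
L 61 lowest z [104. 109. 110. 110.] Y -4.4
R 16 lowest z [110. 111. 117. 118.] Y -4.1
```

The catch holds about 6.5–7 mm down. Now push.

```bash
python3 -m jog '[[-0.1,0.03,0.4,0],[0,0,0.4,0],[0,0,0.4,0],[-0.05,0,0.4,0],[0,0,0,0]]'; python3 st.py; python3 sc.py s9
```

```text
time_s: 7.4
position: [0.5349, -0.1415, 0.0789]
orientation: [-90.8, -0.5, -31.8]
force: [-0.3, 3.3, 5.8]
finger_gap: 0.0394
TCP rel knob0 box mm x -24.8 y -7.1 z 78.9 ori [-90.84  -0.55 -31.82] F [-0.32  3.3   5.84] Fx,Fy box -2.0 2.64 gap 0.03944452001391999 t 7.4
knob top 1.7 13.8 128.9
pad lit z 105.2 161 Y range [ 2.  51.6]
L 63 lowest z [107. 107. 107. 107.] Y 6.6
R 13 lowest z [110. 117. 118. 122.] Y 6.7
```

The knob has moved 10 mm and the catch is still down. Continuing.

```bash
python3 -m jog '[[-0.1,0.03,0.4,0],[0,0,0.4,0],[0,0.02,0.4,0],[-0.05,0,0.4,0],[0,0.02,0.4,0],[0,0,0.4,0],[0,0,0,0]]'; python3 st.py; python3 sc.py s10
```

```text
time_s: 8.15
position: [0.5437, -0.1283, 0.0784]
orientation: [-91.3, -0.7, -32.3]
force: [0.5, 1.9, 5.5]
finger_gap: 0.0399
TCP rel knob0 box mm x -24.2 y 8.8 z 78.4 ori [-91.31  -0.65 -32.27] F [0.53 1.91 5.47] Fx,Fy box -0.55 1.9 gap 0.039900673661302344 t 8.15
knob top 1.4 30.5 128.9
pad lit z 104.9 106 Y range [20.  52.1]
L 62 lowest z [105. 106. 107. 107.] Y 23.5
R 10 lowest z [111. 120. 123. 127.] Y 23.4
```

```bash
python3 -m jog '[[-0.1,0.02,0.4,0],[0,0,0.4,0],[0,0.02,0.4,0],[-0.05,0,0.4,0],[0,0,0,0]]'; python3 st.py; python3 sc.py s11
```

```text
time_s: 8.7
position: [0.5494, -0.1195, 0.0782]
orientation: [-91.6, -0.7, -32.6]
force: [-0.7, 2.1, 4.4]
finger_gap: 0.0397
TCP rel knob0 box mm x -24.0 y 19.3 z 78.2 ori [-91.6   -0.75 -32.58] F [-0.67  2.07  4.44] Fx,Fy box -1.65 1.41 gap 0.03967826675846749 t 8.7
knob top 1.3 41.1 129.0
pad lit z 104.1 72 Y range [29.1 52.4]
L 62 lowest z [105. 105. 108. 108.] Y 34.3
R 7 lowest z [111. 116. 125. 130.] Y 34.6
```

View pics/s11.png

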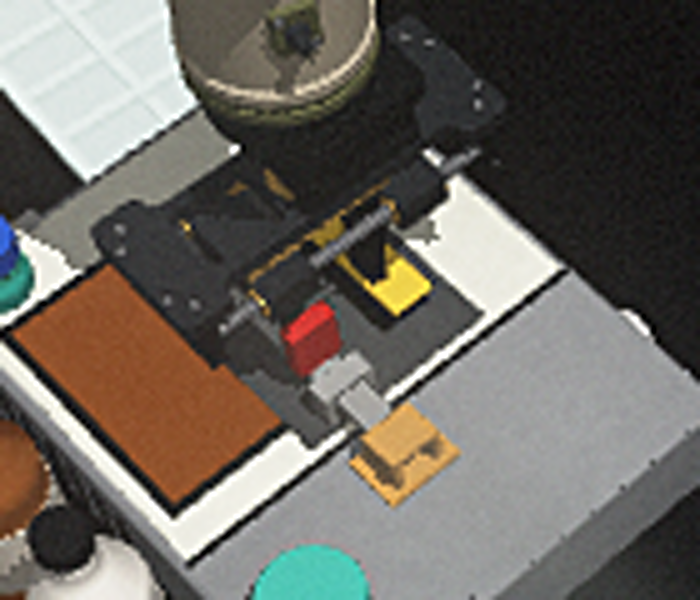

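The bolt is about 37.5 mm in and its end is entering the keeper. I'll push gently to the stop and watch the force rise.

```bash
python3 -m jog '[[0,0.02,0.4,0],[0,0,0,0]]'; python3 st.py; python3 -m jog '[[0,0,0.4,0],[0,0,0,0]]'; python3 st.py;  python3 sc.py s12
```

```text
time_s: 8.95
position: [0.5512, -0.1171, 0.0782]
orientation: [-91.6, -0.7, -32.7]
force: [0.6, 1.8, 5.5]
finger_gap: 0.04
TCP rel knob0 box mm x -23.7 y 22.2 z 78.2 ori [-91.63  -0.75 -32.67] F [0.62 1.75 5.52] Fx,Fy box -0.39 1.82 gap 0.039983149054805656 t 8.95
time_s: 9.15
position: [0.5511, -0.1172, 0.0781]
orientation: [-91.9, -0.7, -32.9]
force: [1.6, 4.0, 5.5]
finger_gap: 0.04
TCP rel knob0 box mm x -23.7 y 22.1 z 78.1 ori [-91.87  -0.67 -32.9 ] F [1.56 4.02 5.47] Fx,Fy box -0.78 4.24 gap 0.040025268922576726 t 9.15
knob top 2.1 43.6 129.7
pad lit z 103.9 66 Y range [31.6 52.1]
L 60 lowest z [104. 107. 108. 108.] Y 37.6
R 6 lowest z [115. 119. 128. 129.] Y 36.8
```

The knob is at about +40 mm and the force rose with no further motion, so it's at the stop. One more nudge to be sure, then straight up.

```bash
python3 -m jog '[[0,0,0.5,0],[0,0,0.3,0]]'; python3 st.py; python3 -m jog '[[0,-0.5,0,0],[0,-1,-0.1,0],[0,-2,-0.2,0],[0,-3,0,0],[0,-4,0,0],[0,-4,0,0],[0,-4,0,0],[0,0,0,0],[0,0,0,0],[0,0,0,0]]'; python3 st.py w13; python3 sc.py s13
```

```text
time_s: 9.4
position: [0.5511, -0.1171, 0.078]
orientation: [-92.3, -0.5, -33.3]
force: [-9.1, -5.1, 12.2]
finger_gap: 0.0402
TCP rel knob0 box mm x -23.8 y 22.3 z 78.0 ori [-92.34  -0.51 -33.3 ] F [-9.12 -5.1  12.15] Fx,Fy box -5.09 -9.12 gap 0.04016272829346774 t 9.4
time_s: 10.4
position: [0.5512, -0.1089, 0.271]
orientation: [-92.2, -0.4, -33.1]
force: [-0.4, -0.3, -0.5]
finger_gap: 0.0398
TCP rel knob0 box mm x -28.0 y 29.3 z 271.0 ori [-92.22  -0.39 -33.08] F [-0.43 -0.34 -0.52] Fx,Fy box -0.18 -0.52 gap 0.03977312519224327 t 10.4
yellow [235. 190.] rel knob0 x,y mm -54.0 0.2 z90 0.1133 size [98.1 23.3] 58.2
red [277. 162.] rel knob0 x,y mm 0.3 39.7 z90 0.1309 size [11.3 25.7] 59.0
brass [275. 111.] rel knob0 x,y mm 0.5 102.2 z90 0.1014 size [23.  29.5] 56.9
brass [386. 197.] rel knob0 x,y mm 152.2 -18.9 z90 0.1229 size [28.8  9.9] 10.5
knob top 1.8 43.4 129.5
pad lit z 111.7 311 Y range [-44.5  50.8]
L 0 lowest z [] Y 
R 0 lowest z [] Y
```

View pics/s13.png

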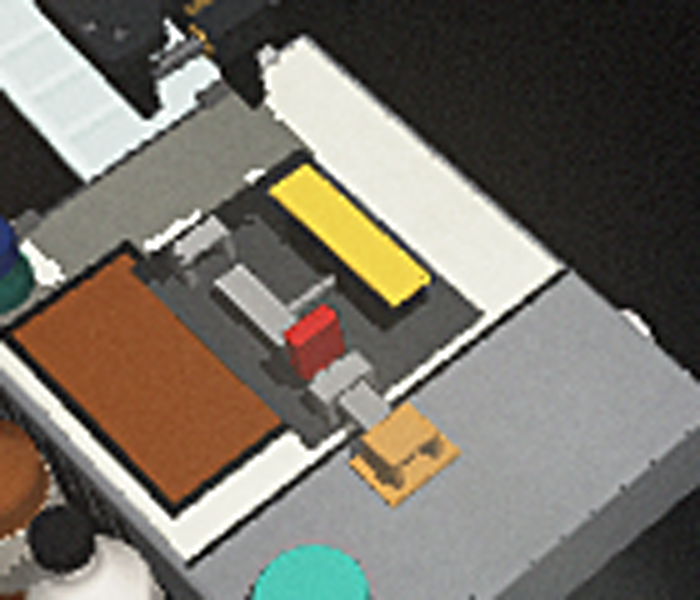

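View pics/w13.png

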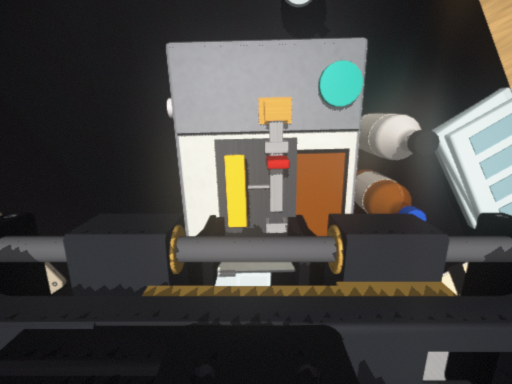

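Both views show the bolt in the keeper (wrist ~(275,111)), the knob at +40 mm and the catch back up at 113 mm. The hand is clear and reads no force, so I'm handing in.

```bash
python3 -c "
from plant import bot
print(bot.hand_in())"
```

```text
the job is handed in; nothing more can be done
None
```

The lid is bolted, and I handed the job in at about 10.5 s. I pressed the catch about 7–8 mm down with the left finger and kept it down while the right finger pushed the knob to its stop. Then I lifted the hand straight up.

**Last checks:**
- **Bolt:** the wrist camera showed the knob moved 40 mm (about ±0.5 mm), with the bolt's end in the keeper. At the stop the force rose and the knob moved no further.
- **Catch:** it is back up at 113 mm, its height at the start.
- **Hand:** it is clear of the box, with the TCP at 271 mm and force near zero.
- **Other objects:** I saw nothing disturbed in the final scene and wrist pictures. I did not measure each object's position before and after.

**What disagreed:**
- **Fingertip height:** with the gripper part-closed, the fingertips ended about 27 mm above the reported TCP. I found contact by camera and force instead of the nominal height.
- **Scene camera:** it read about 3.5 mm off along the bolt, so I used its readings only as differences.
- **Last push:** the final nudge against the stop showed a brief force of about 16 N, and the tool tilted about 2°.

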